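# Clamp a frame offcut with a click-stop clamp knob

## Task

Lay the long aluminium frame offcut flat in the slot of the little bench clamp, between fence and jaw, so that it fills the whole length of the jaw, and let go of it. Then turn the clamp's round torque-limiting knob clockwise, regripping as needed, until it slips and clicks with the offcut held tight, and stop there: one click is enough and more than three wear out the ratchet. Let go of the knob, and leave the other things on the table where they are.

Things in the scene. Friction and masses are not known exactly. Their poses are not given: they have to be found in the camera images.
- offcut: The work: the longer of the two aluminium U-channel frame offcuts, pale bare metal, 22 wide (its x) x 200 long (its y) x 13 mm high, open side up, 50 g. Origin at the centre of its underside, z up. Lies on the table; gripped across its 22 mm width.
- clamp: Grey bench clamp, fixed: base plate x -44..92, y -75..75 mm, 12 mm thick; its top, 12 mm above this origin (on the table), is the slot's bed. Slot along y, open at the ends and above. Steel fence face at x = -11 mm, 56 mm long, top at 28 mm; the offcut's centre line is at x = 0 when against it. Gear housing under the knob: radius 17 mm, up to 36 mm, at x = 58 mm. All else there is below 28 mm.
- jaw: Moving jaw plate across the slot from the fence, 8 x 50 (y) x 15 mm, top 28 mm above the table, spring-backed, axes as the clamp's. Its face is 17 mm towards +x from this origin (which lies on the table). At the start the face is at clamp x = 15.5 to 18.5 mm, so 26.5 to 29.5 mm are free between fence and jaw. Turning the knob clockwise closes it towards the fence (-x).
- knob_centre (a point): Fixed point on the knob's vertical axis at mid height, 58 mm above the table. Round black fluted knob, 44 mm across, 44 to 70 mm above the table; clockwise from above tightens. Turns freely at about 0.2 N m for 0.8 to 1.6 rad (not known beforehand) till snug; the torque then climbs over about 1 rad to 0.5 N m, where it slips. A click is 0.52 rad; at each the torque falls below 0.2 N m. Grip with 40 N.
- pin_rest (a point): Fixed point on the knob axis, 67 mm above the table: where the middle of the slip pin (slip_pin_c0 in the rules) stands until the ratchet slips. The pin is brass, 9 mm across and 8 mm long, in the middle of the knob's top, 1 mm out of it; it rises 1 mm per radian that the ratchet slips clockwise (0.5 mm a click): too little to catch the click by eye. Its pose is not given.
- short_offcut: Bystander: a shorter U-channel offcut, dark, 22 x 120 (y) x 13 mm, origin under its centre.
- screw_tin: Bystander: an open grey tin, 66 mm across, 41 mm high, origin under its centre.
- tape_measure: Bystander: a tape measure, 67 x 85 x 31 mm, origin under its centre.
- pine_block: Bystander: a pine block, 47 x 125 (y) x 37 mm, origin under its centre.

How it is judged:
On the way, in this order (a step that is already met when the one before it is completed fails the run):
1. the long offcut lies flat in the clamp's slot along the whole jaw, let go (z of offcut in the frame of clamp between 0.009 and 0.015 m and x of offcut in the frame of clamp between -0.003 and 0.012 m and y of offcut in the frame of clamp between -0.075 and 0.075 m and angle between the y axis of offcut and the y axis of clamp, either way round below 0.15 rad and angle between offcut's own z axis and vertical below 0.06 rad and contact force between the fingers and offcut below 0.2 N), for 0.2 s.
2. the knob has been turned clockwise until the ratchet slipped by a click, with the jaw pressing the offcut (z of offcut in the frame of clamp between 0.009 and 0.015 m and x of offcut in the frame of clamp between -0.003 and 0.012 m and y of offcut in the frame of clamp between -0.075 and 0.075 m and angle between the y axis of offcut and the y axis of clamp, either way round below 0.15 rad and angle between offcut's own z axis and vertical below 0.06 rad and z of slip_pin_c0 in the frame of clamp above 0.06733 m and contact force between jaw and offcut above 8 N), for 0.1 s.
At the end, for the whole second after the job is handed in: the long offcut lies flat in the slot along the whole jaw, square against the fence (within 3 mm) and at rest, the jaw presses it with more than 8 N, and the knob's ratchet has slipped clockwise by at least one and at most three clicks (all of step 2 and linear speed of offcut below 0.01 m/s and x of offcut in the frame of clamp below 0.003 m); the robot touches nothing.
It fails at once if the ratchet is driven past three clicks (z of slip_pin_c0 in the frame of clamp above 0.06885 m).
It fails at once if the short offcut is moved more than 20 mm (distance of short_offcut from where it was at the start of the episode above 0.02 m).
It fails at once if the screw tin is moved more than 20 mm (distance of screw_tin from where it was at the start of the episode above 0.02 m).
It fails at once if the tape measure is moved more than 20 mm (distance of tape_measure from where it was at the start of the episode above 0.02 m).
It fails at once if the pine block is moved more than 20 mm (distance of pine_block from where it was at the start of the episode above 0.02 m).
It also fails if it takes over 69 s, if anything falls off the work surface, if the arm or the gripper's body presses on something with over 40 N, if the wrist force passes 120 N, or if a joint passes its speed limit or range.

## Robot

A 6-joint arm with a two-finger parallel gripper is mounted at the origin on a cart in front of the work surface, level with it; the furniture and walls round the work are solid. World frame = base frame: x ahead of the robot, y to its left, z up, the work surface at z = 0. Lengths are in m, angles in rad, forces in N, time in s.
With the tool pointing down it reaches from about 0.4 to 0.825 m from the base axis. Payload 7 kg.
Tool frame: the origin (TCP) lies on the centre line of the jaws, within the pads' length; the fingertips stand arm.tip_reach ahead of it and the grasp point (between the pads) lies 5 mm behind it (arm.tip_reach is the distance from the TCP to the fingertips, in m); z points along the fingers, y is the line along which they close (so a half turn about z gives the same grasp; the last joint's range is limited). The gripper opens to 88 mm and grips with 3 to 60 N. Pads are 19 mm wide; open, the fingers measure 130 mm over their backs; the gripper's body (78 mm by 193 mm) begins 47 mm behind the grasp point.
Start: joints at [1.479, 0.359, 0.012, 0, -1.224, -0.288], TCP at [0.25, 0.627, 0.241] pointing down, gripper open.
Joint ranges: [-3.07, 3.07], [-1.43, 2.12], [-1.02, 1.25], [-3.03, 1.67], [-3.05, -0], [-3.03, 3.03]. Speed limits (rad/s): [2.39, 2.39, 3.01, 3.14, 3.14, 3.14].

## Interface

Orientations are given as [roll, pitch, yaw] about the fixed x, y, z axes, in that order (R = Rz(yaw) Ry(pitch) Rx(roll)).
In Python, from station import status, optics, order, arm gives the robot as it stands. The module is installed in compiled form; this text tells all that it offers.
- The arm moves only by the shell command python3 -m jog 'ROWS' [FORCE]. ROWS is JSON, a list of rows, each a list of 3 entries, a list of its own where there are three numbers: the gripper command: -1 is shut, 1 is fully open, values between are in proportion, then the shift along the tool's x, y, z in mm, then the turn about the tool's z in rad. A call has 1 to 20 rows; each row is the pose to reach, as a shift and turn from the pose commanded when the call began, along the tool's axes at that moment; what a row does not reach only later rows make up. A row lasts 1/8 s, in which the tool goes at most 62.5 mm and 10.7 degrees, less where a joint would pass 70% of its speed; a pose out of reach is approached as far as the arm can. A call with a gripper value outside its range is refused whole. The fingers move at their own pace and stop on an object; FORCE is the grip in N (left out, the last holds). Time passes only in rows, so rows that repeat a pose let the fingers close. It gives the time, the measured TCP pose, the force, the opening and the grip force at its end, in the units of the state.
- status.get_state(): the state, without advancing time (a new reading comes with each control period).
- optics.grab_frame(name): name is "scene" or "top"; returns a dict with "color" (384x512x3 uint8, red, green, blue), "mtx" (3x3 intrinsics, pixels), "k1" (the pictures are not rectified: a ray, as slopes to the right and down, at radius r is drawn at 1 + k1 r^2 times it, then the intrinsics apply), "cam_to_world" (4x4, takes a point from camera to world coordinates). Camera axes: x right, y down, z forward; pixel columns grow to the right and rows downward; lengths in m; the calibration is good to about 2 mm. A picture is of the moment at which its call begins. There is no depth.
- order.job_done(): hands the job in; it is judged then, once.
The state is a dict: "t": time; "q": joint angles; "qd": joint speeds; "joint_efforts": joint torques, N m; "eef_pos": TCP position; "ee_rot": TCP orientation; "force": force on the tool from outside, world axes, zero at the start; "moment": the same for the moment, N m; "width": finger opening in m; "gripper_force": force on a finger pad.
Only numpy, scipy, OpenCV 4.12 (cv2) and the standard library are available. Lean on these libraries where they do the work, as an engineer would, in place of code of your own. Each camera call takes 0.05 s, during which the arm holds its last target. There are 200 camera calls.

## Working session

There is one attempt and no reset: what is moved stays moved. The work goes in short steps, Python scripts to look and compute and a shell command to move; the robot and the scene stay as the last step left them, time stands still between calls to the robot, and variables do not carry over. Pictures are saved under pics/ and viewed, at most 10 in all, crops included, and the job is handed in when it is done.

```bash
mkdir -p pics
python3 - <<'E'
from station import status, optics, order, arm
import cv2
s=status.get_state();print(s, arm.tip_reach)
for n in("top","scene"):
    f=optics.grab_frame(n);cv2.imwrite(f"pics/{n}0.png",cv2.resize(f["color"][:,:,::-1],(768,576)));print(n,f["mtx"],f["k1"],f["cam_to_world"])
E
```

```text
{'t': 0.0, 'q': array([ 1.47910015e+00,  3.59346640e-01,  1.10414130e-02, -3.21959346e-04,
       -1.22409706e+00, -2.88084716e-01]), 'qd': array([-0.00078435, -0.00011234, -0.00091116,  0.00039011, -0.00039244,
        0.00153816]), 'joint_efforts': array([-8.58264157e-04, -5.82719421e+01,  2.93044227e+01,  6.99798077e+00,
        6.82516897e-03, -1.62788510e-04]), 'eef_pos': array([0.25010281, 0.62644699, 0.23964618]), 'ee_rot': array([ 3.13996687e+00, -1.66129904e-04, -3.79890405e-01]), 'force': array([0.10417312, 0.97798163, 0.4082444 ]), 'moment': array([0.04985791, 0.03210798, 0.03571546]), 'gripper_force': 0.0, 'width': 0.08772965813072467} 0.014
top [[399.75583503   0.         253.21953831]
 [  0.         399.75583503 196.58841806]
 [  0.           0.           1.        ]] -0.1315322345242524 [[-0.00127713 -0.99208194  0.12558581  0.44598385]
 [-0.99924906  0.00612948  0.03825888  0.08366177]
 [-0.03872572 -0.12544265 -0.99134477  1.05833693]
 [ 0.          0.          0.          1.        ]]
scene [[374.60195913   0.         256.86478918]
 [  0.         374.60195913 187.8247569 ]
 [  0.           0.           1.        ]] -0.11094884812660154 [[ 7.41224587e-01 -4.60055272e-01  4.88810042e-01  1.58304178e-01]
 [-6.71256804e-01 -5.07310437e-01  5.40416898e-01 -3.50886021e-01]
 [-6.43207005e-04 -7.28687359e-01 -6.84846201e-01  6.91820842e-01]
 [ 0.00000000e+00  0.00000000e+00  0.00000000e+00  1.00000000e+00]]
```

View pics/top0.png

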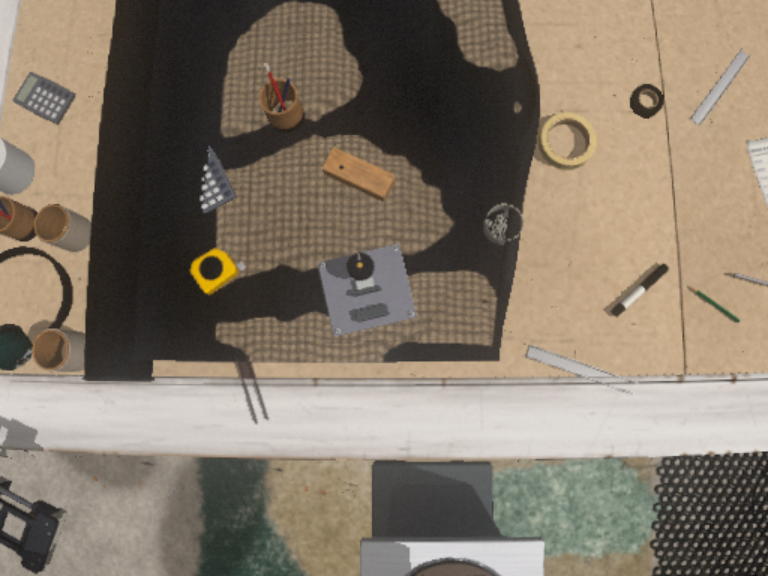

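View pics/scene0.png

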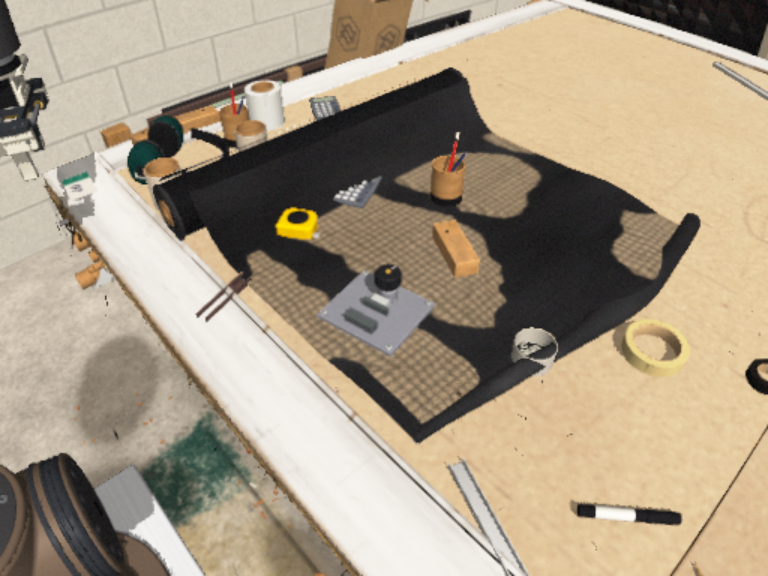

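The top view shows the clamp at about (367,288) and its knob at (360,265). There are pale bars at (565,362) and (720,87), pine at (358,173), the tin at (503,223) and the tape at (213,270). I'll measure these and zoom in.

```bash
cat > h.py <<'E'
import numpy as np, cv2
from station import status, optics
def ray(f,uv):
    m=f["mtx"];d=np.array([f["k1"],0,0,0,0.])
    p=cv2.undistortPoints(np.array([[uv]],float),m,d)[0,0]
    T=f["cam_to_world"];return T[:3,3],T[:3,:3]@np.array([p[0],p[1],1])
def at(f,uv,z):
    o,d=ray(f,uv);return (o+d*(z-o[2])/d[2])
def pix(f,P):
    T=np.linalg.inv(f["cam_to_world"]);R,_=cv2.Rodrigues(T[:3,:3])
    return cv2.projectPoints(np.array(P,float).reshape(-1,1,3),R,T[:3,3],f["mtx"],np.array([f["k1"],0,0,0,0.]))[0][:,0]
E
python3 - <<'E'
from h import *
f=optics.grab_frame("top");np.set_printoptions(precision=4,suppress=True)
for n,uv,z in [("barA1",(527,352),.013),("barA2",(630,385),.013),("barB1",(695,122),.013),("barB2",(745,52),.013),("knob",(360,265),.07),("fence",(368,312),.028),("jaw",(362,291),.028),("c1",(320,265),.012),("c2",(398,247),.012),("c3",(413,315),.012),("c4",(337,333),.012),("tin",(503,225),.03),("marker",(640,290),.01),("tape",(213,270),.03),("pine",(358,173),.037)]:
    print(n,at(f,(uv[0]/1.5,uv[1]/1.5),z))
c=f["color"][:,:,::-1]
a=cv2.resize(c[215:270,340:430],(720,440),interpolation=cv2.INTER_CUBIC)
cv2.imwrite("pics/a.png",a)
b=cv2.resize(c[155:230,205:285],(640,600),interpolation=cv2.INTER_CUBIC)
cv2.imwrite("pics/b.png",b)
E
```

```text
barA1 [ 0.4768 -0.1317  0.013 ]
barA2 [ 0.4172 -0.3126  0.013 ]
barB1 [ 0.9037 -0.4719  0.013 ]
barB2 [ 1.0584 -0.5997  0.013 ]
knob [0.6219 0.155  0.07  ]
fence [0.5468 0.1439 0.028 ]
jaw [0.5835 0.1544 0.028 ]
c1 [0.6328 0.2306 0.012 ]
c2 [0.6641 0.0916 0.012 ]
c3 [0.5427 0.066  0.012 ]
c4 [0.5116 0.1993 0.012 ]
tin [ 0.6985 -0.0931  0.03  ]
marker [ 0.5847 -0.3398  0.01  ]
tape [0.6227 0.42   0.03  ]
pine [0.7939 0.1616 0.037 ]
```

View pics/a.png

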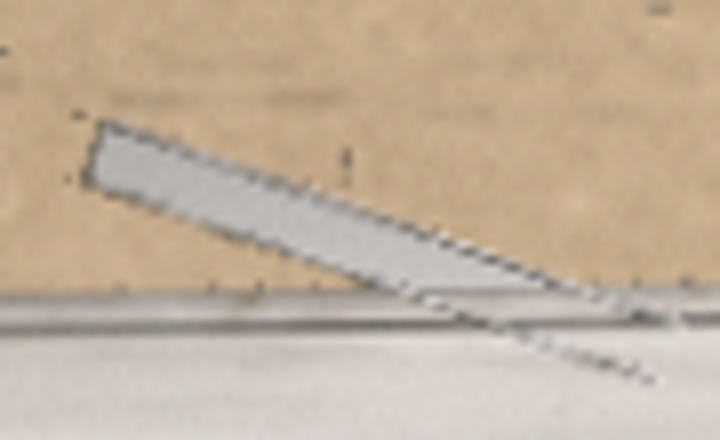

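View pics/b.png

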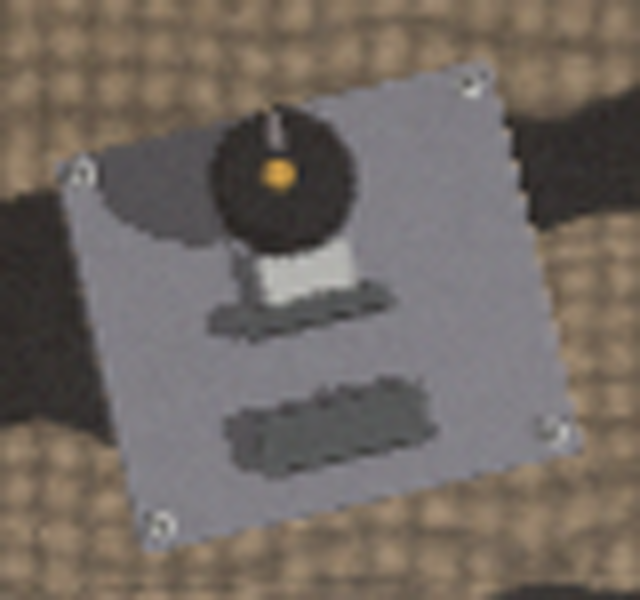

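Crop a shows the U-channel offcut open side up, with its left end at (103,118)/(85,180) and its right end at about (680,318)/(652,381). Crop b shows the clamp plate corners at (58,163), (492,60), (580,447) and (145,550), with the pin at (278,173). I'll fit rigid poses to these.

```bash
cat >> h.py <<'E'
def fit(L,W):
    L=np.array(L,float);W=np.array(W)[:,:2];l=L-L.mean(0);w=W-W.mean(0)
    a=np.arctan2((l[:,0]*w[:,1]-l[:,1]*w[:,0]).sum(),(l*w).sum())
    R=np.array([[np.cos(a),-np.sin(a)],[np.sin(a),np.cos(a)]]);t=W.mean(0)-R@L.mean(0)
    return a,t,R,(W-(L@R.T+t))*1000
E
python3 - <<'E'
from h import *
f=optics.grab_frame("top");np.set_printoptions(precision=4,suppress=True)
A=lambda u,v,z:at(f,((u+.5)/8-.5+340,(v+.5)/8-.5+215),z)
B=lambda u,v,z:at(f,((u+.5)/8-.5+205,(v+.5)/8-.5+155),z)
W=[B(58,163,.012),B(492,60,.012),B(580,447,.012),B(145,550,.012),B(278,173,.071)]
a,t,R,r=fit([(.092,.075),(.092,-.075),(-.044,-.075),(-.044,.075),(.058,0)],W)
print("clamp",a,t,"knob",R@[.058,0]+t,"res",r.tolist())
P=[A(103,118,.013),A(85,180,.013),A(652,381,.013),A(680,318,.013)]
a2,t2,R2,r=fit([(.011,.1),(-.011,.1),(-.011,-.1),(.011,-.1)],P);print("off",a2,t2,r.tolist())
s=cv2.resize(optics.grab_frame("scene")["color"][:,:,::-1],None,fx=1,fy=1)
g=optics.grab_frame("scene")
# overlay check in the scene image
im=cv2.resize(g["color"][:,:,::-1],None,fx=3,fy=3,interpolation=cv2.INTER_CUBIC)
def draw(L,z,R,t,c):
    p=pix(g,[[*(R@np.array(q)+t),z] for q in L]);cv2.polylines(im,[np.int32(p*3+1)],True,c,1)
draw([(.092,.075),(.092,-.075),(-.044,-.075),(-.044,.075)],.012,R,t,(0,0,255))
draw([(.011,.1),(-.011,.1),(-.011,-.1),(.011,-.1)],.013,R2,t2,(0,0,255))
draw([(.058+.022*np.cos(k),.022*np.sin(k)) for k in np.linspace(0,6.28,30)],.07,R,t,(0,255,0))
cv2.imwrite("pics/ov.png",im[540:1140,600:1100])
E
```

```text
clamp 0.2263349689958699 [0.5663 0.1425] knob [0.6228 0.1555] res [[-1.5162544014036827, -1.4401057319177735], [-1.5480062920394388, -0.43025614658340205], [1.2863528449015282, 1.9413088505496334], [1.634536735587666, -1.2285622754819314], [0.1433711129537052, 1.157615303433418]]
off -0.34566945112374997 [ 0.4468 -0.2259] [[-0.32187189806109906, 0.5797475052124468], [0.25630699512435573, -0.4419979457032097], [0.21417733783113402, 1.3195854618174296], [-0.1486124348943907, -1.4573350213266112]]
```

View pics/ov.png

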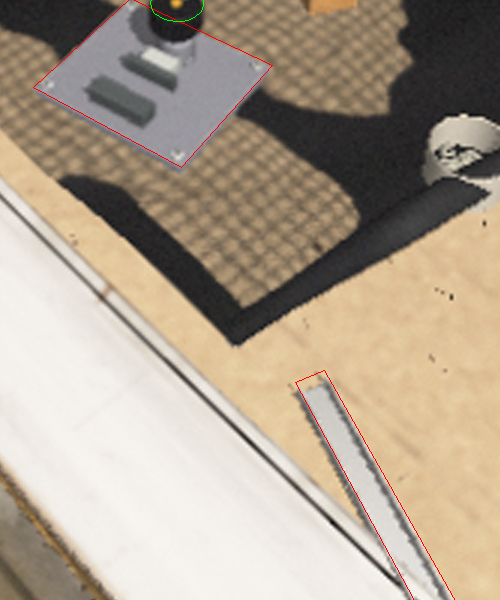

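The overlay matches the clamp closely and the offcut within about 2 mm. I'll check the fence edge and work out the moves.

```bash
cat >> h.py <<'E'
def go(p,yaw,cmd=None):
    s=status.get_state();c,y0=(s["eef_pos"],s["ee_rot"][2]) if cmd is None else (np.array(cmd[:3]),cmd[3])
    d=np.array(p)-c;x=np.cos(y0);y=np.sin(y0)
    print("shift",np.round([(d[0]*x+d[1]*y)*1e3,(d[0]*y-d[1]*x)*1e3,-d[2]*1e3],1),"turn",round(-(yaw-y0),3))
A,T=0.2263,np.array([.5663,.1425])
def cw(x,y):
    return T+np.array([np.cos(A)*x-np.sin(A)*y,np.sin(A)*x+np.cos(A)*y])
def wc(p):
    d=np.array(p)[:2]-T;return np.array([np.cos(A)*d[0]+np.sin(A)*d[1],-np.sin(A)*d[0]+np.cos(A)*d[1]])
E
python3 - <<'E'
from h import *
f=optics.grab_frame("top");np.set_printoptions(precision=4,suppress=True)
B=lambda u,v,z:at(f,((u+.5)/8-.5+205,(v+.5)/8-.5+155),z)
for q in [(230,408),(415,378)]:print("fence top edge",wc(B(*q,.028)))
for q in [(208,320),(390,283),(240,340),(395,302)]:print("jaw",wc(B(*q,.028)))
# scene crop for jaw/fence
g=optics.grab_frame("scene");im=g["color"][160:245,205:305,::-1]
im=cv2.resize(im,None,fx=7,fy=7,interpolation=cv2.INTER_CUBIC)
for L in ([(-.011,-.028),(-.011,.028)],[(.017,-.025),(.017,.025)],[(.025,-.025),(.025,.025)]):
    p=pix(g,[[*cw(*q),.028] for q in L]);p=(p-[205,160]+.5)*7-.5;cv2.polylines(im,[np.int32(p)],False,(0,0,255),1)
cv2.imwrite("pics/ov2.png",im)
p=[.464-.0,-.179]
go([.55,.2,.2],-1.1);go([.464,-.179,.1],-1.916)
E
```

```text
fence top edge [-0.0053  0.0348]
fence top edge [-0.0096 -0.0259]
jaw [0.0245 0.0355]
jaw [ 0.0226 -0.0251]
jaw [0.0157 0.0267]
jaw [ 0.0162 -0.0252]
shift [436.6 285.3  40.4] turn 0.72
shift [497.3 669.2 140.4] turn 1.536
```

View pics/ov2.png

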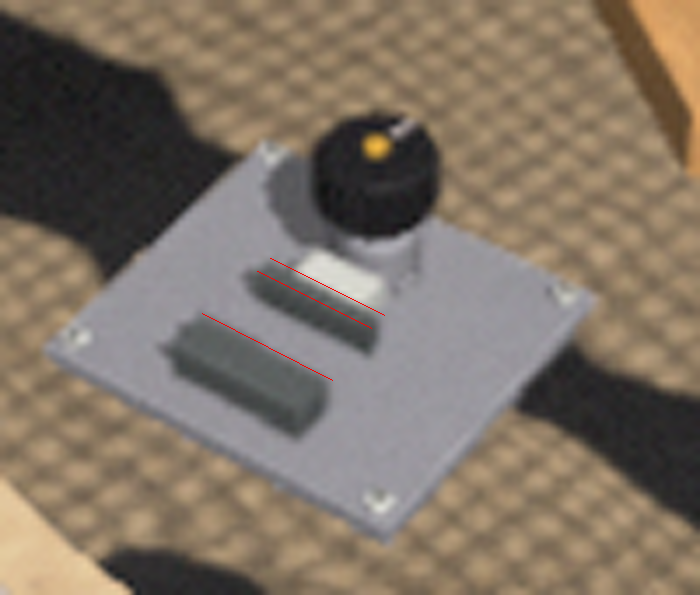

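The fence and jaw lie within about 1–1.5 mm of the prediction, slightly towards -x. Now I'll move above the offcut.

```bash
python3 -m jog '[[1,[62,40,5],0.1],[1,[124,80,10],0.2],[1,[186,120,20],0.3],[1,[248,160,30],0.4],[1,[310,205,40],0.5],[1,[372,245,40],0.6],[1,[430,285,40],0.72],[1,[442,340,40],0.85],[1,[452,400,45],1.0],[1,[462,460,60],1.15],[1,[472,520,80],1.3],[1,[484,580,100],1.45],[1,[492,635,120],1.536],[1,[497,669,140],1.536],[1,[497,669,140],1.536],[1,[497,669,140],1.536],[1,[497,669,140],1.536]]' 30
python3 -c "
from h import *
go([.464,-.179,.017],-1.916)"
```

```text
t: 2.52
eef_pos: [0.4642, -0.1787, 0.1009]
ee_rot: [-3.141, 0.0, -1.916]
force: [0.6, 0.4, -0.2]
width: 0.0877
gripper_force: 0.0
shift [ 0.4  0.1 83.9] turn -0.0
```

```bash
python3 -m jog '[[1,[0,0,40],0],[1,[0,0,70],0],[1,[0,0,83],0],[1,[0,0,83],0],[-0.3,[0,0,83],0],[-0.7,[0,0,83],0],[-0.7,[0,0,83],0],[-0.7,[0,0,83],0],[-0.7,[0,0,83],0],[-0.7,[0,0,83],0],[-0.7,[0,0,83],0]]' 30
```

```text
t: 3.9
eef_pos: [0.4638, -0.1787, 0.0175]
ee_rot: [3.141, -0.0, -1.916]
force: [0.6, -0.0, 0.2]
width: 0.0234
gripper_force: 0.1
```

```bash
python3 -m jog '[[-1,[0,0,0],0],[-1,[0,0,0],0],[-1,[0,0,0],0],[-1,[0,0,0],0],[-1,[0,0,-30],0],[-1,[0,0,-60],0],[-1,[0,0,-100],0],[-1,[0,0,-100],0],[-1,[0,0,-100],0]]' 40
python3 - <<'E'
from h import *
go([*cw(.0017,.068),.15],A-np.pi/2); print(cw(.0017,.068))
g=optics.grab_frame("scene");cv2.imwrite("pics/s2.png",cv2.resize(g["color"][120:,150:,::-1],None,fx=2,fy=2))
E
```

```text
t: 5.03
eef_pos: [0.4634, -0.1786, 0.1173]
ee_rot: [3.141, 0.0, -1.916]
force: [0.5, -0.3, -1.0]
width: 0.0217
gripper_force: 40.0
shift [-395.1   47.3  -32.7] turn -0.572
[0.55269926 0.20914766]
```

View pics/s2.png

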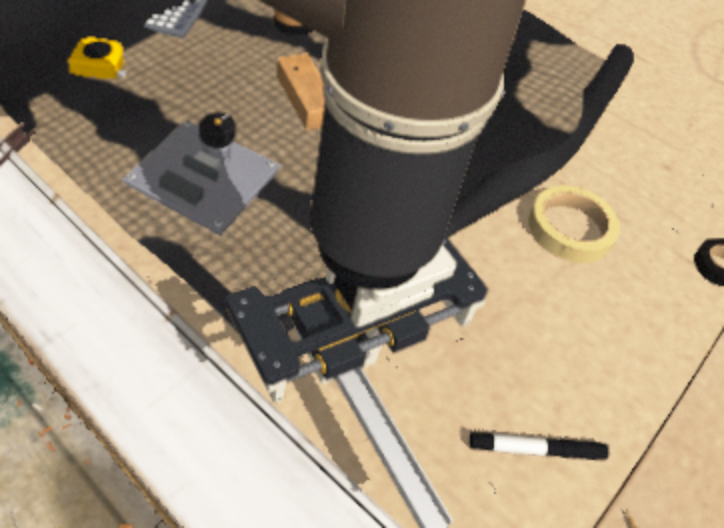

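The offcut hangs from the gripper, square in the fingers. Next I'll carry it over the slot.

```bash
python3 -m jog '[[-1,[-40,5,-20],-0.05],[-1,[-95,11,-33],-0.15],[-1,[-150,18,-33],-0.25],[-1,[-205,25,-33],-0.35],[-1,[-260,31,-33],-0.45],[-1,[-315,38,-33],-0.55],[-1,[-365,44,-33],-0.572],[-1,[-390,47,-33],-0.572],[-1,[-395,47.3,-33],-0.572],[-1,[-395,47.3,-33],-0.572],[-1,[-395,47.3,-33],-0.572],[-1,[-395,47.3,-33],-0.572]]' 40
python3 - <<'E'
from h import *
go([*cw(.0017,.068),.048],A-np.pi/2)
E
```

```text
t: 6.58
eef_pos: [0.5528, 0.2081, 0.1508]
ee_rot: [-3.141, 0.0, -1.345]
force: [-0.1, -0.2, 0.4]
width: 0.022
gripper_force: 40.0
shift [-1.100e+00 -1.000e-01  1.028e+02] turn -0.0
```

```bash
python3 -m jog '[[-1,[0,0,50],0],[-1,[0,0,85],0],[-1,[0,0,102],0],[-1,[0,0,102],0],[-1,[0,0,102],0]]' 40
python3 - <<'E'
from h import *
g=optics.grab_frame("scene");f=optics.grab_frame("top")
a=cv2.resize(g["color"][160:245,195:305,::-1],None,fx=6,fy=6,interpolation=cv2.INTER_CUBIC)
b=cv2.resize(f["color"][155:230,190:300,::-1],None,fx=6,fy=6,interpolation=cv2.INTER_CUBIC)
cv2.imwrite("pics/p3.png",cv2.resize(np.vstack([a,b]),None,fx=.62,fy=.62,interpolation=cv2.INTER_AREA))
E
```

```text
t: 7.2
eef_pos: [0.5538, 0.2095, 0.05]
ee_rot: [-3.14, 0.001, -1.344]
force: [0.4, 0.0, 0.4]
width: 0.0217
gripper_force: 40.0
```

View pics/p3.png

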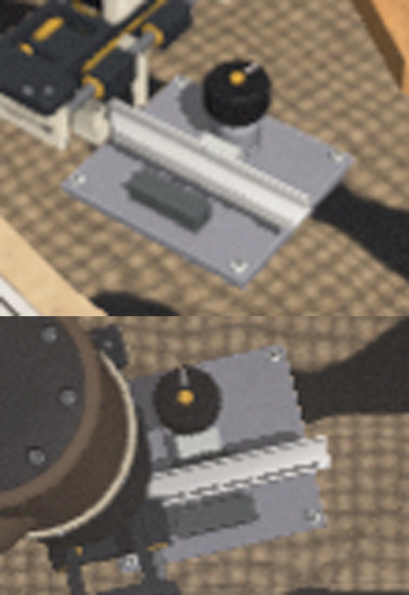

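The offcut is parallel above the slot, overhanging both ends of the jaw. I'll lower it gently.

```bash
python3 -m jog '[[-1,[0,0,4],0],[-1,[0,0,8],0],[-1,[0,0,10],0],[-1,[0,0,10],0]]' 40; python3 -m jog '[[-1,[0,0,3],0],[-1,[0,0,6],0],[-1,[0,0,9],0],[-1,[0,0,9],0]]'
```

```text
t: 7.8
eef_pos: [0.5527, 0.2089, 0.0382]
ee_rot: [3.141, -0.0, -1.344]
force: [0.3, -0.2, -1.2]
width: 0.0221
gripper_force: 40.0
t: 8.3
eef_pos: [0.5529, 0.209, 0.0296]
ee_rot: [-3.142, -0.0, -1.344]
force: [-0.8, -0.4, 1.2]
width: 0.0216
gripper_force: 40.0
```

```bash
python3 -m jog '[[-1,[0,0,0.5],0],[-0.25,[0,0,0.5],0],[-0.25,[0,0,0.5],0],[-0.25,[0,0,0.5],0],[-0.25,[0,0,0.5],0],[-0.25,[0,0,-10],0],[-0.25,[0,0,-40],0],[0.5,[0,0,-90],0],[1,[0,0,-120],0],[1,[0,0,-120],0]]' 40
python3 - <<'E'
from h import *
f=optics.grab_frame("top");g=optics.grab_frame("scene")
a=cv2.resize(g["color"][160:245,195:305,::-1],None,fx=4,fy=4,interpolation=cv2.INTER_CUBIC)
for z in (.025,):
  p=pix(g,[[*cw(x,y),z] for x,y in ((-.011,.118),(-.011,-.082),(.011,-.082),(.011,.118))]);cv2.polylines(a,[np.int32((p-[195,160]+.5)*4)],True,(0,0,255),1)
b=cv2.resize(f["color"][155:230,190:300,::-1],None,fx=4,fy=4,interpolation=cv2.INTER_CUBIC)
cv2.imwrite("pics/p4.png",np.vstack([a,b])[:600])
k=cw(.058,0);print(k)
for yaw in (A-np.pi/2,A,0.8,-0.6):go([*k,.15],yaw)
print(status.get_state()["q"])
E
```

```text
t: 9.55
eef_pos: [0.5544, 0.21, 0.1534]
ee_rot: [-3.136, 0.002, -1.343]
force: [-0.3, 0.9, -0.4]
width: 0.0575
gripper_force: 0.0
[0.62282119 0.15551366]
shift [ 67.9 -56.2   0.1] turn 0.001
shift [ 67.9 -56.2   0.1] turn -1.57
shift [ 67.9 -56.2   0.1] turn -2.144
shift [ 67.9 -56.2   0.1] turn -0.744
[ 6.91869037e-01  2.95078725e-01 -3.00799648e-01 -2.82129982e-04
 -9.73919982e-01 -4.64892038e-01]
```

View pics/p4.png

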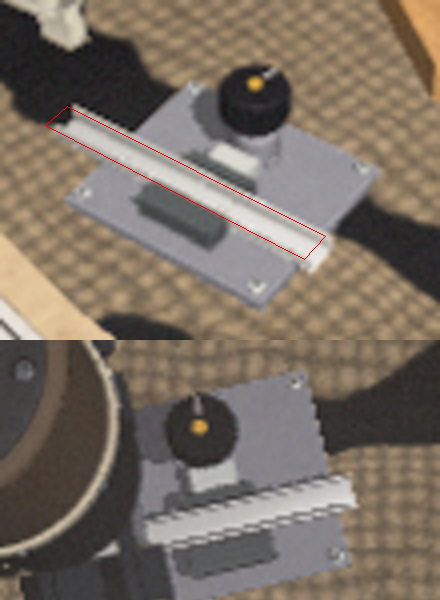

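The top and scene crops show the offcut flat in the slot, past both ends of the jaw. Next is the knob: I'll triangulate the pin and move above it, pre-turned to yaw 0.8 so one grip covers about 3.5 rad clockwise.

```bash
python3 - <<'E'
from h import *
f=optics.grab_frame("top");g=optics.grab_frame("scene")
print("top",at(f,((278.5)/8-.5+205,(173.5)/8-.5+155),.071),"scene",at(g,(376.5/7-.5+205,147.5/7-.5+160),.071))
E
python3 -m jog '[[1,[10,-8,0],-0.18],[1,[25,-20,0],-0.36],[1,[40,-33,0],-0.54],[1,[55,-45,0],-0.72],[1,[68,-56,0],-0.9],[1,[68,-56,0],-1.08],[1,[68,-56,0],-1.26],[1,[68,-56,0],-1.44],[1,[68,-56,0],-1.62],[1,[68,-56,0],-1.8],[1,[68,-56,0],-1.98],[1,[68,-56,0],-2.143],[1,[68,-56,0],-2.143],[1,[68,-56,0],-2.143]]' 40
python3 - <<'E'
from h import *
go([.6230,.1560,.053],.8);print(status.get_state()["q"])
E
```

```text
top [0.62294012 0.15666476 0.071     ] scene [0.62158374 0.15604739 0.071     ]
t: 11.5
eef_pos: [0.6225, 0.1552, 0.1488]
ee_rot: [-3.141, 0.001, 0.796]
force: [0.2, -0.7, 0.4]
width: 0.0877
gripper_force: 0.0
shift [ 0.9 -0.2 95.8] turn -0.004
[ 5.47946586e-01  3.73892360e-01 -1.85350940e-01 -1.66853050e-05
 -1.01285157e+00  1.81845603e+00]
```

```bash
python3 -m jog '[[1,[0.7,-0.9,50],0],[1,[0.7,-0.9,85],0],[1,[0.7,-0.9,95],0],[1,[0.7,-0.9,95],0],[-1,[0.7,-0.9,95],0],[-1,[0.7,-0.9,95],0],[-1,[0.7,-0.9,95],0],[-1,[0.7,-0.9,95],0],[-1,[0.7,-0.9,95],0],[-1,[0.7,-0.9,95],0],[-1,[0.7,-0.9,95],0]]' 40
python3 -c "
from h import *
s=status.get_state();print(s['moment'],s['force'],s['width'],s['joint_efforts'][5],s['ee_rot'])"
```

```text
t: 12.88
eef_pos: [0.6223, 0.1568, 0.0547]
ee_rot: [-3.141, 0.0, 0.799]
force: [-5.1, 3.4, 4.1]
width: 0.0431
gripper_force: 40.0
[ 1.19085892  1.61151673 -0.01698015] [-5.10118077  3.37753678  4.08304078] 0.04307737038537434 0.01735518453642726 [-3.14115922e+00  7.69230033e-05  7.99330299e-01]
```

```bash
cat > m.py <<'E'
from h import *
s=status.get_state();print("  Mz %.3f q6e %.3f F %s yaw %.3f q6 %.3f"%(s['moment'][2],s['joint_efforts'][5],np.round(s['force'],1),s['ee_rot'][2],s['q'][5]))
E
python3 -m jog '[[-1,[0,-0.4,0],0.1],[-1,[0,-0.4,0],0.2]]' 40|grep width; python3 m.py
python3 -m jog '[[-1,[0,0,0],0.1],[-1,[0,0,0],0.2]]' 40|grep width; python3 m.py
python3 -m jog '[[-1,[0,0,0],0.1],[-1,[0,0,0],0.2]]' 40|grep width; python3 m.py
```

```text
width: 0.0428
  Mz 0.238 q6e 1.105 F [-0.8  0.1  2.9] yaw 0.597 q6 1.617
width: 0.0431
  Mz 0.233 q6e 1.086 F [-0.8 -0.4  2.4] yaw 0.397 q6 1.417
width: 0.0428
  Mz 0.257 q6e 1.080 F [-0.6 -2.7  1.4] yaw 0.197 q6 1.217
```

```bash
for i in 1; do
python3 -m jog '[[-1,[0,0,0],0.1],[-1,[0,0,0],0.2]]' 40|grep width; python3 m.py
python3 -m jog '[[-1,[0,0,0],0.1],[-1,[0,0,0],0.2]]' 40|grep width; python3 m.py
python3 -m jog '[[-1,[0,0,0],0.1],[-1,[0,0,0],0.2]]' 40|grep width; python3 m.py; done
```

```text
width: 0.0434
  Mz 0.213 q6e 1.077 F [ 0.7 -4.1  2.2] yaw -0.004 q6 1.017
width: 0.043
  Mz 0.237 q6e 1.076 F [ 0.7 -4.1  3.1] yaw -0.204 q6 0.817
width: 0.0429
  Mz 0.327 q6e 1.028 F [ 1.1 -6.   4. ] yaw -0.404 q6 0.617
```

```bash
python3 -m jog '[[-1,[0,0,0],0.1],[-1,[0,0,0],0.2]]' 40|grep width; python3 m.py
python3 -m jog '[[-1,[0,0,0],0.1],[-1,[0,0,0],0.2]]' 40|grep width; python3 m.py
python3 -m jog '[[-1,[0,0,0],0.1]]' 40|grep width; python3 m.py
```

```text
width: 0.0432
  Mz 0.373 q6e 0.965 F [-0.6 -6.8  3.4] yaw -0.604 q6 0.417
width: 0.043
  Mz 0.365 q6e 0.906 F [-0.3 -7.6  3.3] yaw -0.804 q6 0.217
width: 0.0428
  Mz 0.482 q6e 0.874 F [-0.5 -6.9  3.9] yaw -0.903 q6 0.117
```

```bash
python3 -m jog '[[-1,[0,0,0],0.1],[-1,[0,0,0],0.2]]' 40|grep width; python3 m.py
python3 -m jog '[[-1,[0,0,0],0.1]]' 40|grep width; python3 m.py
python3 -m jog '[[-1,[0,0,0],0.1]]' 40|grep width; python3 m.py
python3 -m jog '[[-1,[0,0,0],0.1]]' 40|grep width; python3 m.py
```

```text
width: 0.0432
  Mz 0.544 q6e 0.813 F [-1.5 -7.7  5.6] yaw -1.103 q6 -0.083
width: 0.043
  Mz 0.537 q6e 0.782 F [-1.  -7.2  5.7] yaw -1.203 q6 -0.183
width: 0.0429
  Mz 0.604 q6e 0.752 F [-2.5 -8.2  5.7] yaw -1.303 q6 -0.283
width: 0.0432
  Mz 0.620 q6e 0.722 F [-3.8 -7.7  7.1] yaw -1.403 q6 -0.383
```

```bash
python3 -m jog '[[-1,[0,0,0],0.1]]' 40|grep width; python3 m.py
python3 -m jog '[[-1,[0,0,0],0.1]]' 40|grep width; python3 m.py
python3 -m jog '[[-1,[0,0,0],0.1]]' 40|grep width; python3 m.py
python3 -m jog '[[-1,[0,0,0],0.1]]' 40|grep width; python3 m.py
```

```text
width: 0.043
  Mz 0.523 q6e 0.681 F [-3.7 -8.3  8. ] yaw -1.503 q6 -0.483
width: 0.043
  Mz 0.483 q6e 0.751 F [-5.7 -7.3  9.1] yaw -1.603 q6 -0.583
width: 0.0431
  Mz 0.526 q6e 0.843 F [-4.3 -8.4  8. ] yaw -1.704 q6 -0.683
width: 0.0427
  Mz 0.403 q6e 0.858 F [-4.8 -8.1  8.5] yaw -1.804 q6 -0.783
```

The torque peaked at yaw -1.5 and is now falling, so the ratchet is slipping. I'll finish the first click.

```bash
python3 -m jog '[[-1,[0,0,0],0.1]]' 40|grep width; python3 m.py
python3 -m jog '[[-1,[0,0,0],0.1]]' 40|grep width; python3 m.py
python3 -m jog '[[-1,[0,0,0],0],[-1,[0,0,0],0]]' 40|grep width; python3 m.py
```

```text
width: 0.0431
  Mz 0.590 q6e 0.714 F [-5.7 -5.8  8.9] yaw -1.904 q6 -0.883
width: 0.0427
  Mz 0.649 q6e 0.700 F [-6.7 -6.6  9.7] yaw -2.003 q6 -0.983
width: 0.0429
  Mz 0.536 q6e -0.563 F [-6.8 -6.2  9.6] yaw -2.000 q6 -0.980
```

```bash
python3 -m jog '[[-1,[0,0,0],0.05]]' 40|grep width; python3 m.py
python3 -m jog '[[-1,[0,0,0],0.05]]' 40|grep width; python3 m.py
python3 -m jog '[[-1,[0,0,0],0.05]]' 40|grep width; python3 m.py
```

```text
width: 0.0428
  Mz 0.664 q6e 0.348 F [-7.6 -7.1  8.7] yaw -2.051 q6 -1.030
width: 0.0433
  Mz 0.122 q6e 0.506 F [-8.  -4.7 10.4] yaw -2.102 q6 -1.081
width: 0.043
  Mz 0.348 q6e 0.206 F [-9.1 -5.4 10.9] yaw -2.152 q6 -1.132
```

The torque dropped sharply to 0.12 N m, which is a click. I'll let go, lift clear and check how far the knob really turned from its white mark.

```bash
python3 -m jog '[[0.3,[0,0,0],0],[1,[0,0,0],0],[1,[0,0,0],0],[1,[0,0,0],0],[1,[0,0,-30],0],[1,[0,0,-80],0],[1,[-3,40,-110],0],[1,[-9,87,-115],0],[1,[-9,87,-115],0],[1,[-9,87,-115],0]]' 40
python3 - <<'E'
from h import *
f=optics.grab_frame("top");g=optics.grab_frame("scene")
cv2.imwrite("pics/g5.png",g["color"][:,:,::-1]);cv2.imwrite("pics/f5.png",f["color"][:,:,::-1])
a=cv2.resize(g["color"][160:245,205:305,::-1],None,fx=5,fy=5,interpolation=cv2.INTER_CUBIC)
b=cv2.resize(f["color"][155:220,190:290,::-1],None,fx=5,fy=5,interpolation=cv2.INTER_CUBIC)
cv2.imwrite("pics/p5.png",np.hstack([a[:325],b])[:, :800] if 0 else np.hstack([cv2.resize(a,(400,340)),cv2.resize(b,(400,260))[:260] if 0 else cv2.copyMakeBorder(cv2.resize(b,(400,260)),0,80,0,0,cv2.BORDER_CONSTANT)]))
E
```

```text
t: 18.25
eef_pos: [0.5546, 0.2122, 0.1697]
ee_rot: [-3.141, 0.0, -2.15]
force: [0.6, 0.0, 0.0]
width: 0.0876
gripper_force: 0.0
```

View pics/p5.png

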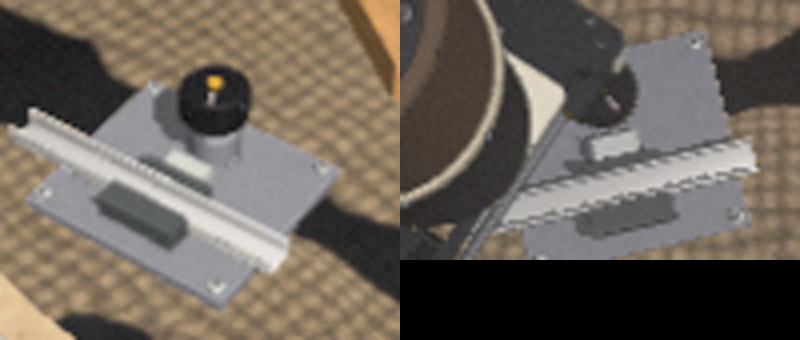

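The scene view shows the offcut against the fence with the jaw on it. The knob mark now points image-down, from the pin at (215,83) to (210,100). I'll compute the angle.

Run:
```python
from h import *
f=optics.grab_frame("top");g=optics.grab_frame("scene")
S=lambda x,y,k,z:at(g,((x+.5)/k-.5+205,(y+.5)/k-.5+160),z)
an=lambda a,b:np.arctan2((b-a)[1],(b-a)[0])
a0=an(S(376,149,7,.07),S(404,127,7,.07));a0t=an(at(f,(278/8+205,174/8+155),.07),at(f,(273/8+205,120/8+155),.07))
a1=an(S(215,84,4,.07),S(210,100,4,.07))
print(a0,a0t,a1,"cw turn",(a0-a1)%(2*np.pi),(a0t-a1)%(2*np.pi))
```

```text
0.12603027543170006 0.09454177106430327 -2.5161831163470616 cw turn 2.642213391778762 2.6107248874113647
```

By the mark, the knob turned about 2.6 rad against 2.95 commanded, so the slip amount is uncertain: probably just about one click. Three are allowed, so I'll regrip and go to the next torque drop in fine steps, adding no more than about 0.55 rad.

```bash
python3 -m jog '[[1,[3,-40,5],0],[1,[9.6,-86.7,30],0],[1,[9.6,-86.7,30],0],[1,[9.6,-86.7,75],0],[1,[9.6,-86.7,114],0],[1,[9.6,-86.7,114],0],[-1,[9.6,-86.7,114],0],[-1,[9.6,-86.7,114],0],[-1,[9.6,-86.7,114],0],[-1,[9.6,-86.7,114],0],[-1,[9.6,-86.7,114],0],[-1,[9.6,-86.7,114],0],[-1,[9.6,-86.7,114],0]]' 40; python3 m.py
python3 -m jog '[[-1,[0,0,0],0.05]]' 40|grep width; python3 m.py
python3 -m jog '[[-1,[0,0,0],0.05]]' 40|grep width; python3 m.py
python3 -m jog '[[-1,[0,0,0],0.05]]' 40|grep width; python3 m.py
```

```text
t: 20.08
eef_pos: [0.6216, 0.1566, 0.0559]
ee_rot: [3.142, 0.0, -2.151]
force: [-2.8, 0.8, 5.0]
width: 0.0432
gripper_force: 40.0
  Mz 0.017 q6e 0.010 F [-2.8  0.8  5. ] yaw -2.151 q6 -1.130
width: 0.043
  Mz 0.200 q6e 0.777 F [-3.2  1.2  4.2] yaw -2.201 q6 -1.181
width: 0.0428
  Mz 0.334 q6e 0.313 F [-2.1  1.   4.5] yaw -2.252 q6 -1.232
width: 0.0431
  Mz 0.397 q6e 0.236 F [-2.3  0.6  4.2] yaw -2.301 q6 -1.281
```

```bash
python3 -m jog '[[-1,[0,0,0],0.05]]' 40|grep widthx; python3 m.py
python3 -m jog '[[-1,[0,0,0],0.05]]' 40|grep widthx; python3 m.py
python3 -m jog '[[-1,[0,0,0],0.05]]' 40|grep widthx; python3 m.py
python3 -m jog '[[-1,[0,0,0],0.05]]' 40|grep widthx; python3 m.py
```

```text
Mz 0.438 q6e 0.229 F [-1.8  0.9  3.6] yaw -2.351 q6 -1.331
  Mz 0.482 q6e 0.213 F [-3.   0.2  4.8] yaw -2.401 q6 -1.381
  Mz 0.443 q6e 0.196 F [-1.9  1.   4.3] yaw -2.451 q6 -1.431
  Mz 0.484 q6e 0.181 F [-0.5 -0.1  4.3] yaw -2.501 q6 -1.481
```

```bash
python3 -m jog '[[-1,[0,0,0],0.05]]' 40|grep widthx; python3 m.py
python3 -m jog '[[-1,[0,0,0],0.05]]' 40|grep widthx; python3 m.py
python3 -m jog '[[-1,[0,0,0],0.05]]' 40|grep widthx; python3 m.py
```

```text
Mz 0.498 q6e 0.165 F [-1.6 -1.   4.1] yaw -2.551 q6 -1.531
  Mz 0.485 q6e 0.149 F [-1.9 -1.2  4.2] yaw -2.601 q6 -1.581
  Mz 0.503 q6e 0.133 F [-0.6 -2.   4.9] yaw -2.651 q6 -1.631
```

```bash
python3 -m jog '[[-1,[0,0,0],0.05]]' 40|grep widthx; python3 m.py
python3 -m jog '[[-1,[0,0,0],0.05]]' 40|grep widthx; python3 m.py
```

```text
Mz 0.525 q6e 0.117 F [-1.1 -0.9  4.9] yaw -2.701 q6 -1.681
  Mz 0.513 q6e 0.102 F [-0.9 -2.   4.5] yaw -2.751 q6 -1.731
```

```bash
python3 -m jog '[[-1,[0,0,0],0.05]]' 40|grep widthx; python3 m.py
```

```text
Mz 0.604 q6e 0.086 F [-0.4 -1.2  3.6] yaw -2.801 q6 -1.781
```

Balance of angles: after regripping, the torque sat at about 0.4 N m, which is about 0.66 rad of wind-up. The knob had turned about 2.73 rad in all, and snug came at about 1.05 rad. That leaves roughly 1.0 rad of ratchet slip, or two clicks, matching the two torque drops 0.52 rad apart at yaw -1.56 and -2.08. The limit is three, so I stop here, let go and retreat.

```bash
python3 -m jog '[[0.3,[0,0,0],0],[1,[0,0,0],0],[1,[0,0,0],0],[1,[0,0,0],0],[1,[0,0,0],0],[1,[0,0,-30],0],[1,[0,0,-80],0],[1,[0,0,-130],0],[1,[0,0,-150],0],[1,[0,0,-150],0],[1,[0,0,-150],0]]' 40
python3 -c "
from station import order
print(order.job_done())"
```

```text
t: 23.08
eef_pos: [0.6211, 0.1563, 0.2045]
ee_rot: [3.141, -0.001, -2.801]
force: [-0.2, -0.7, -0.7]
width: 0.0875
gripper_force: 0.0
the job is handed in; nothing more can be done
None
```

I handed the job in at about 23 s: the offcut is clamped flat against the fence, the knob is released and nothing else was touched; I estimate two ratchet clicks from torque and the knob mark, but the hand-in returned no verdict.

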